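Start the disc mixer and hold its run paddle level

ROBOT

A 6-joint arm with a two-finger parallel gripper is mounted at the origin on a cart in front of the work surface, level with it; the furniture and walls round the work are solid. World frame = base frame: x ahead of the robot, y to its left, z up, the work surface at z = 0. Lengths are in m, angles in rad, forces in N, time in s.
With the tool pointing down it reaches from about 0.35 to 0.85 m from the base axis. Payload 8.1 kg.
Tool frame: the origin (TCP) lies between the finger pads; the fingertips stand 14 mm ahead of it and the grasp point (between the pads) lies 5 mm behind it; z points along the fingers, y is the direction in which the jaws open and shut (so a half turn about z gives the same grasp; the last joint's range is limited). The gripper opens to 93 mm and grips with 3 to 60 N. Pads are 15 mm wide; open, the fingers measure 128 mm over their backs; the gripper's body (75 mm by 188 mm) begins 65 mm behind the grasp point.
Start: joints at [-1.39, 0.13, 1.488, -0, 1.523, -0.085], TCP at [0.158, -0.579, 0.233] pointing down, gripper open.
Joint ranges: [-2.96, 2.96], [-0.89, 2.26], [0.02, 2.5], [-1.34, 4.48], [0, 2.73], [-2.66, 2.66]. Speed limits (rad/s): [2.39, 2.39, 2.79, 3.14, 3.14, 3.14].

INTERFACE

Orientations are given as a rotation vector (axis times angle).
In Python, from plant import robot gives the robot as it stands.
- The arm moves only by the tool step_arm, never from a script. Its argument "targets" is a list of rows, each an object of numbers: "tx", "ty", "tz": the shift along the tool's x, y, z in mm; "ax", "ay", "az": the turn, a rotation vector about the tool's x, y, z in rad; "grip": the closure in counts, from 0 (fully open) to 255 (shut). In form: [{"tx": .., "ty": .., "tz": .., "ax": .., "ay": .., "az": .., "grip": ..}, ...]. A call has 1 to 20 rows; each row shifts and turns the commanded pose from where the row before left it, along the tool's axes as they then stand; what a row does not reach is not made up. A row lasts 1/10 s, in which the tool goes at most 50 mm and 8.59 degrees, less where a joint would pass 70% of its speed; a pose out of reach is approached as far as the arm can. A call with a gripper value outside its range is refused whole. The fingers move at their own pace and stop on an object; "squeeze" is the grip in N (left out, the last holds). Time passes only in rows, so rows that do not move let the fingers close. It gives the time, the measured TCP pose, the force and the opening at its end, in the units of the state.
- robot.read_state(): the state, without advancing time (a new reading comes with each control period).
- robot.read_camera(name): name is "side" or "top" or "wrist"; returns a dict with "frame" (420x560x3 uint8, blue, green, red), "fx", "fy", "cx", "cy" (pixels), "R" (3x3) and "t" (3): a world point X has camera coordinates R X + t. Camera axes: x right, y down, z forward; pixel columns grow to the right and rows downward; lengths in m; the calibration is good to about 2 mm. A picture is of the moment at which its call begins. There is no depth.
- robot.close_job(): hands the job in, once; it reports no verdict.
The state is a dict: "t": time; "q": joint angles; "dq": joint speeds; "joint_torque": joint torques, N m; "tool_pos": TCP position; "orientation": TCP orientation; "force": force on the tool from outside, world axes, zero at the start; "wrist_torque": the same for the moment, N m; "opening": finger opening in m.
Only numpy, scipy, OpenCV 4.12 (cv2) and the standard library are available. Lean on these libraries where they do the work, as an engineer would, in place of code of your own. Each camera call takes 0.05 s, during which the arm holds its last target.

TASK

Start the disc mixer: on the key panel press the round key, then the square key, then the long bar key, one at a time, each right down and let up again before the next. Then press the mixer's spring paddle down with the gripper until it is level, without driving it down to its lower stop; keep it level for three seconds and finish the program while still holding it there, with nothing else disturbed.

Things in the scene. Friction and masses are not known exactly. Their poses are not given: they have to be found in the camera images.
- panel: Key panel, fixed to the worktop: a grey plinth 90 (x) by 212 (y) by 22 mm high carrying a row along its y of three white key modules at 64 mm spacing, in any order. Origin under its centre; turned up to 0.3 rad. Each module is a box 66 x 56 mm whose flat top is 60 mm above the worktop; only its white key cap stands up from it.
- key_round_top (a point): Centre of the top face of the key cap that is round, 30 mm across; 70 mm above the worktop when up, 10 mm above its module's top. It moves with the key.
- key_round (a joint): The key that is round, 30 mm across. Spring key, travel 5 mm straight down: 0 is up, 0.005 is fully down; about 1 N starts it and 4 N bottoms it, and it springs back up when let go.
- key_square_top (a point): Centre of the top face of the key cap that is square, 27 x 27 mm; 70 mm above the worktop when up, 10 mm above its module's top. It moves with the key.
- key_square (a joint): The key that is square, 27 x 27 mm. Spring key, travel 5 mm straight down: 0 is up, 0.005 is fully down; about 1 N starts it and 4 N bottoms it, and it springs back up when let go.
- key_bar_top (a point): Centre of the top face of the key cap that is a long bar, 18 mm (x) by 46 mm (y); 70 mm above the worktop when up, 10 mm above its module's top. It moves with the key.
- key_bar (a joint): The key that is a long bar, 18 mm (x) by 46 mm (y). Spring key, travel 5 mm straight down: 0 is up, 0.005 is fully down; about 1 N starts it and 4 N bottoms it, and it springs back up when let go.
- mixer: Disc mixer, fixed to the worktop: a white base 200 (x) by 150 (y) mm, top 40 mm above the worktop, with a black rotor disc in a round nest on its +y half, and a hinged paddle along its -y half (its arm at y = -36 mm), pivoted 85 mm above the worktop at x = +55 mm and reaching towards -x. Origin under the base's centre; turned up to 0.3 rad. Includes the paddle.
- paddle_pad (a point): Centre of the top face of the paddle's flat black pad (52 mm along the arm by 46 mm across, 10 mm thick), 140 mm from the pivot. z is the pad's normal: it points straight up when the paddle is level. At rest the pad is about 126 mm above the worktop, level 90 mm, at the lower stop about 54 mm; as it goes from rest to level it also moves about 6 mm towards -x of the mixer.
- paddle (a joint): Angle of the spring paddle pressed down: 0 at rest (sloping 15 degrees upwards to the pad), 0.26 rad level (in line with the fixed steel finger beside its arm), 0.52 rad on the lower stop. Pressing on the pad takes about 4 N to start, 10 N at level, 16 N at the stop; it springs back when let go.
- dish: Bystander: a small clear ribbed sample dish, 48 mm across, 17 high, between the panel and the mixer. Origin under its centre.
- dropper: Bystander: a slim white dropper bottle, 24 mm across, 70 high, between the panel and the mixer. Origin under its centre.
- jar: Bystander: a white screw-capped reagent jar, 66 mm across, 125 high, behind the work. Origin under its centre.
- syringe: Bystander: a slim clear syringe lying flat, 115 mm long, 26 wide, 13 high, on the left. Origin under its centre.
- carton: Bystander: a flat packet, 104 x 118 x 10 mm, lying on the right. Origin under its centre.

How it is judged:
By the outcome, as a careful person would: the job done as asked, in the order asked, and still so for the second after the job is handed in, while the arm keeps its last pose, push and grip.
It also fails if it takes over 64 s, if anything falls off the work surface, if the arm or the gripper's body presses on something with over 40 N, if the wrist force passes 120 N, or if a joint passes its speed limit or range.

## Working session

There is one attempt and no reset: what is moved stays moved. The work goes in short steps, Python scripts to look and compute and a tool call to move; the robot and the scene stay as the last step left them, time stands still between calls to the robot, and variables do not carry over. Pictures are saved under pics/ and viewed, and the job is handed in when it is done.

Besides the shell and the picture viewer there is one more tool, called after "Call:" as a command line: name --argument value ..., lists and objects as JSON in quotes. step_arm: Moves the arm, as the interface text tells. Its arguments: {"type":"object","properties":{"targets":{"type":"array"},"squeeze":{"type":"number"}},"required":["targets"]}

```bash
mkdir -p pics; ls; cat > h.py <<'E'
import numpy as np, cv2
from plant import robot
def snap(n,f):
    c=robot.read_camera(n); cv2.imwrite('pics/'+f,c['frame'])
    np.savez('pics/'+f+'.npz',**{k:np.array(c[k]) for k in c}); return c
def load(f): return dict(np.load('pics/'+f+'.npz'))
def plane(c,u,v,z):
    R=np.array(c['R']);t=np.array(c['t']);o=-R.T@t
    d=R.T@np.array([(u-c['cx'])/c['fx'],(v-c['cy'])/c['fy'],1]);return o+d*(z-o[2])/d[2]
def proj(c,X):
    p=np.array(c['R'])@np.array(X)+np.array(c['t']);return np.array([c['fx']*p[0]/p[2]+c['cx'],c['fy']*p[1]/p[2]+c['cy']])
E
python3 - <<'E'
from h import *
for n in ['side','top','wrist']:
    c=snap(n,n+'0.png'); print(n,-np.array(c['R']).T@c['t'],c['fx'])
s=robot.read_state()
for k in s: print(k,np.round(s[k],4))
E
```

```text
pics
side [ 0.48475247 -1.30458218  1.22915999] 491.5907895211719
top [ 0.4004325  -0.0016748   1.12715602] 391.17364062841
wrist [ 0.22891394 -0.55865284  0.3846286 ] 289.24075869316107
t 0.15
q [-1.3904  0.131   1.489   0.      1.523  -0.0854]
dq [-0.003  -0.0026 -0.0029 -0.0005 -0.0006 -0.0002]
joint_torque [-6.00000e-04 -5.60476e+01 -4.92335e+01  7.67000e-02  3.05000e-02
 -1.00000e-04]
tool_pos [ 0.1575 -0.5785  0.2318]
orientation [-3.1125e+00 -4.1600e-01  1.0000e-04]
force [ 1.1515 -0.0407  0.1466]
wrist_torque [-0.0085 -0.0294  0.0067]
opening 0.093
```

View pics/top0.png

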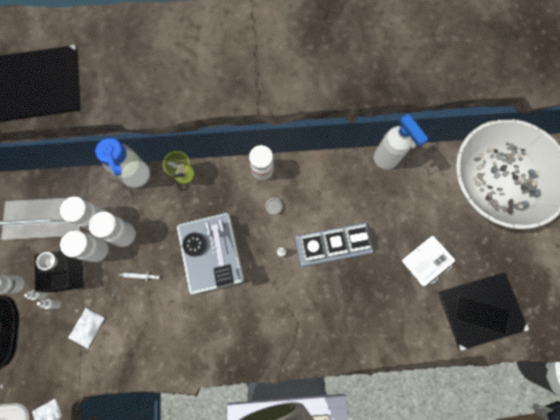

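View pics/side0.png

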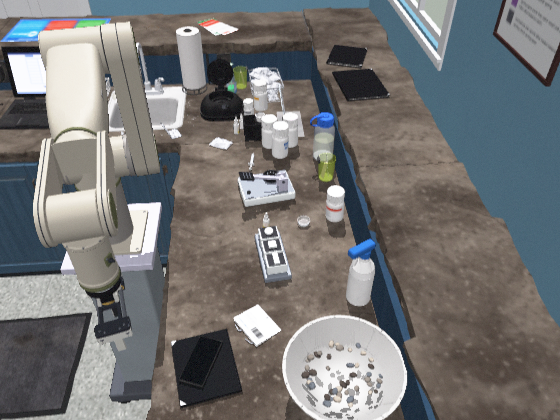

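The top view shows the panel near (335,244), with round at (313,246), square at (336,242) and bar at (358,238). The mixer is near (210,252), with its pad at about (223,275). I'll zoom in to measure them.

```bash
python3 - <<'E'
from h import *
c=load('top0.png');f=c['frame']
print(proj(c,[0,0,0]),proj(c,[.4,.1,0]))
a=f[200:300,290:380];b=f[205:300,170:260]
cv2.imwrite('pics/z1.png',np.hstack([cv2.resize(x,(396,400),interpolation=cv2.INTER_CUBIC) for x in(a,b)]))
g=cv2.cvtColor(f,cv2.COLOR_BGR2GRAY)
m=(g>215).astype(np.uint8)
n,l,st,ce=cv2.connectedComponentsWithStats(m)
for i in range(1,n):
    if 170<ce[i][0]<380 and 200<ce[i][1]<300 and st[i][4]>8: print(ce[i],st[i],plane(c,*ce[i],.07).round(4))
m=((g<50)).astype(np.uint8)
n,l,st,ce=cv2.connectedComponentsWithStats(m)
for i in range(1,n):
    if 170<ce[i][0]<250 and 200<ce[i][1]<300 and st[i][4]>8: print('dark',ce[i],st[i],plane(c,*ce[i],.126).round(4))
c=load('side0.png');f=c['frame']
cv2.imwrite('pics/z2.png',np.hstack([cv2.resize(x,(396,400),interpolation=cv2.INTER_CUBIC) for x in(f[210:290,235:315],f[155:225,230:300])]))
E
```

```text
[291.66597585 462.7960108 ] [244.54595612 305.83060854]
[217.39568345 244.43884892] [212 225  11  40 139] [0.5675 0.1588 0.07  ]
[358.375      236.91346154] [350 233  17   9 104] [ 0.5597 -0.2262  0.07  ]
[335.7173913  241.29347826] [331 236  11  11  92] [ 0.5523 -0.1632  0.07  ]
[312.8045977  245.65517241] [308 241  11  11  87] [ 0.545  -0.0998  0.07  ]
[279.53846154 252.76923077] [278 251   5   4  13] [ 0.5324 -0.0081  0.07  ]
[318.         256.44444444] [314 256   9   2   9] [ 0.5147 -0.111   0.07  ]
[193.1 290. ] [189 285  11   8  20] [0.4508 0.2274 0.07  ]
dark [188.83333333 242.27083333] [184 234  15  20  48] [0.5698 0.2235 0.126 ]
dark [200.8        245.65714286] [197 237   7  17  35] [0.5587 0.193  0.126 ]
dark [193.16666667 243.375     ] [191 241   6   6  24] [0.5661 0.2125 0.126 ]
```

View pics/z1.png

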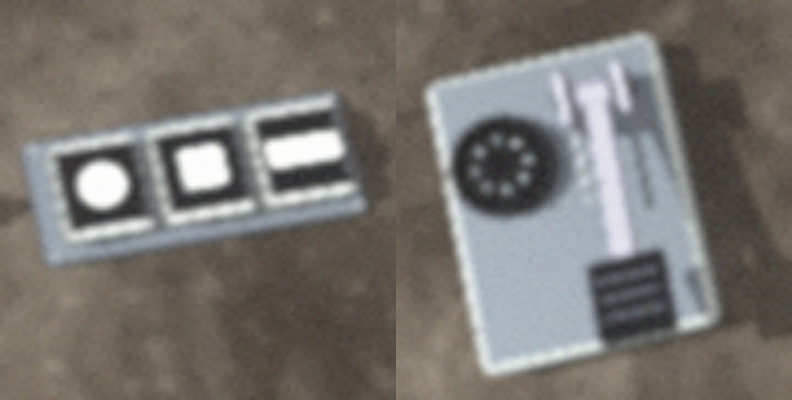

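View pics/z2.png

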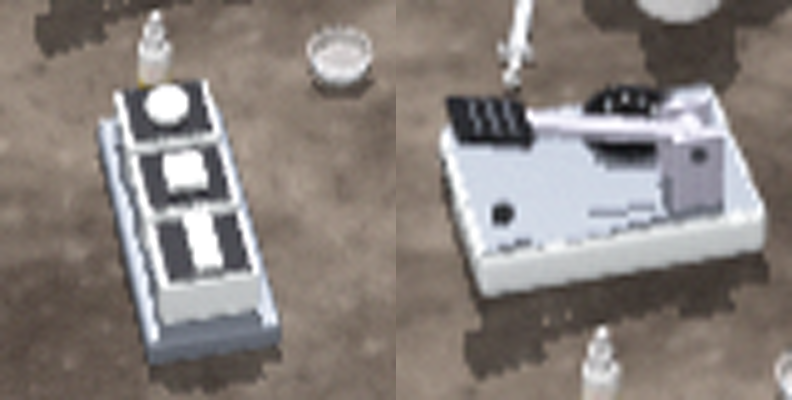

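```bash
python3 - <<'E'
from h import *
c=load('top0.png');s=load('side0.png')
def zt(x,y): return 170+(x-396)/4.4, 205+y/(400/95)
def tri(a,b):
    A=[];
    for cc,(u,v) in((c,a),(s,b)):
        P=np.array([[cc['fx'],0,cc['cx']],[0,cc['fy'],cc['cy']],[0,0,1]])@np.c_[cc['R'],cc['t']];A.append(P)
    X=cv2.triangulatePoints(A[0],A[1],np.array(a,float),np.array(b,float)).ravel();return X[:3]/X[3]
def zs(x,y,r=0): return (230+(x-396)/396*70,155+y/400*70)
print('corners',[plane(c,*zt(*p),.04).round(3) for p in[(430,85),(650,35),(718,318),(490,375)]])
print('pad top', plane(c,*zt(632,297),.126), 'tri',tri(zt(632,297),zs(487,119)))
print('pad side plane',plane(s,*zs(487,119),.126))
for n,p in(('round',(312.8,245.66)),('sq',(335.7,241.3)),('bar',(358.4,236.9))):
    pass
f=s['frame']
def zk(x,y): return (235+x/396*80,210+y/400*80)
for n,a,b in(('round',(312.8,245.66),(167,105)),('sq',(335.7,241.3),(184,168)),('bar',(358.4,236.9),(203,240))):
    print(n,tri(a,zk(*b)),plane(s,*zk(*b),.07))
# pivot
print('disc',plane(c,*zt(503,164),.045))
E
```

```text
corners [array([0.635, 0.273, 0.04 ]), array([0.659, 0.131, 0.04 ]), array([0.468, 0.097, 0.04 ]), array([0.442, 0.239, 0.04 ])]
pad top [0.47832169 0.13745386 0.126     ] tri [0.48025753 0.13820689 0.12180221]
pad side plane [0.48129893 0.13293465 0.126     ]
round [ 0.54745039 -0.10020813  0.06416615] [ 0.54818798 -0.10602499  0.07      ]
sq [ 0.55461044 -0.16356005  0.06668803] [ 0.55559121 -0.16657745  0.07      ]
bar [ 0.56243963 -0.22735353  0.0648211 ] [ 0.56330577 -0.23191277  0.07      ]
disc [0.57763656 0.22662916 0.045     ]
```

Call:
step_arm --targets '[{"grip": 255},{"grip": 255}]' --squeeze 10

```text
schema error: expected keys tx, ty, tz, ax, ay, az, grip
```

Call:
step_arm --targets '[{"tx": 36,"ty": -26,"tz": 0,"ax": 0,"ay": 0,"az": 0,"grip": 255},{"tx": 36,"ty": -26,"tz": 0,"ax": 0,"ay": 0,"az": 0,"grip": 255},{"tx": 36,"ty": -26,"tz": 0,"ax": 0,"ay": 0,"az": 0,"grip": 255},{"tx": 36,"ty": -26,"tz": 0,"ax": 0,"ay": 0,"az": 0,"grip": 255},{"tx": 36,"ty": -26,"tz": 0,"ax": 0,"ay": 0,"az": 0,"grip": 255},{"tx": 36,"ty": -26,"tz": 0,"ax": 0,"ay": 0,"az": 0,"grip": 255},{"tx": 36,"ty": -26,"tz": 0,"ax": 0,"ay": 0,"az": 0,"grip": 255},{"tx": 36,"ty": -26,"tz": 0,"ax": 0,"ay": 0,"az": 0,"grip": 255},{"tx": 36,"ty": -26,"tz": 0,"ax": 0,"ay": 0,"az": 0,"grip": 255},{"tx": 36,"ty": -26,"tz": 0,"ax": 0,"ay": 0,"az": 0,"grip": 255},{"tx": 36,"ty": -26,"tz": 0,"ax": 0,"ay": 0,"az": 0,"grip": 255},{"tx": 36,"ty": -26,"tz": 0,"ax": 0,"ay": 0,"az": 0,"grip": 255},{"tx": 36,"ty": -26,"tz": 0,"ax": 0,"ay": 0,"az": 0,"grip": 255},{"tx": 0,"ty": 0,"tz": 0,"ax": 0,"ay": 0,"az": 0,"grip": 255},{"tx": 0,"ty": 0,"tz": 0,"ax": 0,"ay": 0,"az": 0,"grip": 255},{"tx": 0,"ty": 0,"tz": 0,"ax": 0,"ay": 0,"az": 0,"grip": 255}]' --squeeze 10

```text
t: 1.75
tool_pos: [0.5199, -0.1304, 0.2324]
orientation: [3.114, 0.416, -0.001]
force: [0.2, -0.5, -0.4]
opening: 0.0002
```

```bash
cat >> h.py <<'E'
from scipy.spatial.transform import Rotation as Ro
def go(X):
    s=robot.read_state();R=Ro.from_rotvec(s['orientation']).as_matrix()
    print('t',s['t'],'pos',np.round(s['tool_pos'],4),'F',np.round(s['force'],2),'op',s['opening'],'tool mm',np.round(1000*R.T@(np.array(X)-s['tool_pos']),1), 'zaxis',R[:,2].round(3))
E
python3 - <<'E'
from h import *
c=snap('wrist','w1.png')
go([.546,-.1,.1])
for X in([.546,-.1,.07],[.553,-.1633,.07],[.5605,-.2265,.07],[.4785,.137,.126]):print(proj(c,X))
print(robot.read_state()['q'])
E
```

```text
t 1.8 pos [ 0.5198 -0.1308  0.2325] F [-0.57  0.26  0.12] op 0.0007739095588558515 tool mm [ 33.4 -22.8 132.4] zaxis [-0.001 -0.    -1.   ]
[254.05850229 168.8218728 ]
[311.59714866 177.84105258]
[368.2683887  186.25942939]
[-22.41098073 180.08866304]
[-3.41924297e-01 -4.23701528e-02  1.66639855e+00 -3.24872331e-04
  1.51800182e+00  9.64283574e-01]
```

View pics/w1.png

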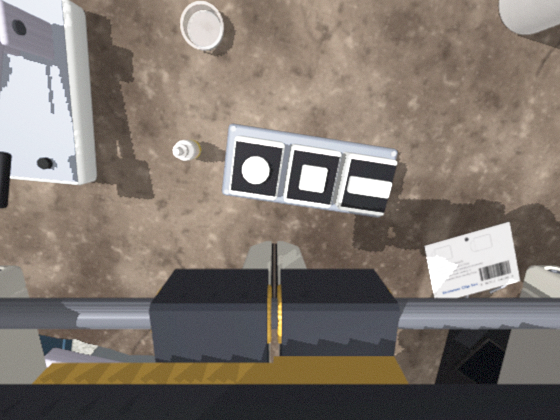

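The wrist view shows round at (256,170), square at (313,179) and bar at (370,186). That agrees with the projections to 2 px (about 2 mm). Next I move above the round key.

Call:
step_arm --targets '[{"tx": 16,"ty": -11,"tz": 10,"ax": 0,"ay": 0,"az": 0,"grip": 255},{"tx": 17,"ty": -11,"tz": 30,"ax": 0,"ay": 0,"az": 0,"grip": 255},{"tx": 0,"ty": 0,"tz": 40,"ax": 0,"ay": 0,"az": 0,"grip": 255},{"tx": 0,"ty": 0,"tz": 40,"ax": 0,"ay": 0,"az": 0,"grip": 255},{"tx": 0,"ty": 0,"tz": 18,"ax": 0,"ay": 0,"az": 0,"grip": 255},{"tx": 0,"ty": 0,"tz": 0,"ax": 0,"ay": 0,"az": 0,"grip": 255},{"tx": 0,"ty": 0,"tz": 0,"ax": 0,"ay": 0,"az": 0,"grip": 255},{"tx": 0,"ty": 0,"tz": 0,"ax": 0,"ay": 0,"az": 0,"grip": 255}]'

```text
t: 2.6
tool_pos: [0.5477, -0.101, 0.0969]
orientation: [3.113, 0.415, 0.005]
force: [0.7, 0.0, 0.3]
opening: 0.0003
```

```bash
python3 - <<'E'
from h import *
c=snap('side','s2.png')
cv2.imwrite('pics/s2z.png',cv2.resize(c['frame'][180:300,200:340],(700,600),interpolation=cv2.INTER_CUBIC))
c=snap('wrist','w2.png')
go([.546,-.101,.084])
E
```

```text
t 2.7 pos [ 0.5478 -0.1007  0.0968] F [ 0.31 -0.05 -0.28] op 0.00048226746798961666 tool mm [-1.8 -0.2 12.8] zaxis [ 0.003 -0.001 -1.   ]
```

View pics/s2z.png

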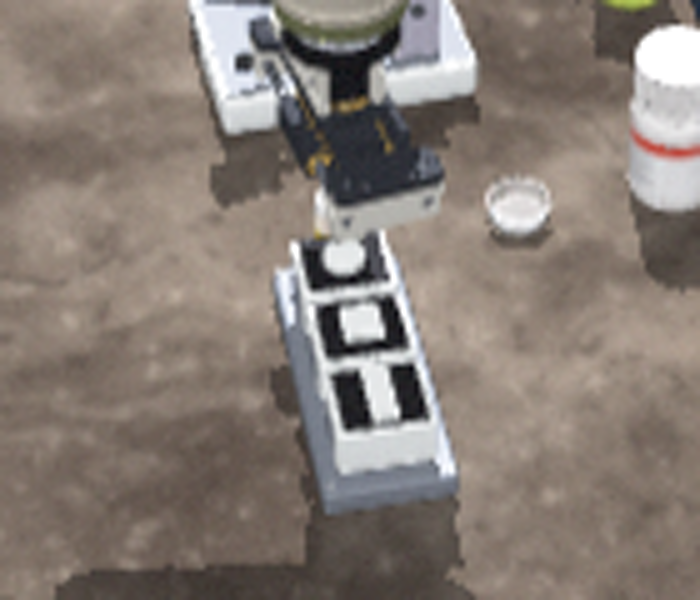

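View pics/w2.png

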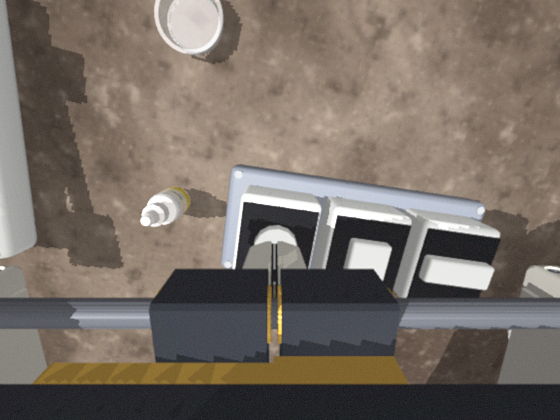

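The fingertips are centred over the round cap at about (275,240) in the wrist view. I press in small steps.

Call:
step_arm --targets '[{"tx": 0,"ty": 0,"tz": 5,"ax": 0,"ay": 0,"az": 0,"grip": 255},{"tx": 0,"ty": 0,"tz": 5,"ax": 0,"ay": 0,"az": 0,"grip": 255},{"tx": 0,"ty": 0,"tz": 2,"ax": 0,"ay": 0,"az": 0,"grip": 255},{"tx": 0,"ty": 0,"tz": 2,"ax": 0,"ay": 0,"az": 0,"grip": 255},{"tx": 0,"ty": 0,"tz": 2,"ax": 0,"ay": 0,"az": 0,"grip": 255},{"tx": 0,"ty": 0,"tz": 0,"ax": 0,"ay": 0,"az": 0,"grip": 255},{"tx": 0,"ty": 0,"tz": 0,"ax": 0,"ay": 0,"az": 0,"grip": 255}]'

```text
t: 3.4
tool_pos: [0.5465, -0.0999, 0.0792]
orientation: [-3.114, -0.416, 0.0]
force: [-3.6, 1.1, 7.5]
opening: 0.0005
```

Call:
step_arm --targets '[{"tx": 0,"ty": 0,"tz": 1,"ax": 0,"ay": 0,"az": 0,"grip": 255},{"tx": 0,"ty": 0,"tz": 0,"ax": 0,"ay": 0,"az": 0,"grip": 255},{"tx": 0,"ty": 0,"tz": 0,"ax": 0,"ay": 0,"az": 0,"grip": 255}]'

```text
t: 3.7
tool_pos: [0.5466, -0.0999, 0.0791]
orientation: [3.114, 0.417, -0.0]
force: [-7.3, 0.8, 13.6]
opening: 0.0006
```

Bottomed: z stays the same while the force rises. I lift and go above the square key.

Call:
step_arm --targets '[{"tx": 0,"ty": 0,"tz": -10,"ax": 0,"ay": 0,"az": 0,"grip": 255},{"tx": 0,"ty": 0,"tz": -15,"ax": 0,"ay": 0,"az": 0,"grip": 255},{"tx": 0,"ty": 0,"tz": 0,"ax": 0,"ay": 0,"az": 0,"grip": 255},{"tx": -5,"ty": 32,"tz": 0,"ax": 0,"ay": 0,"az": 0,"grip": 255},{"tx": -5,"ty": 32,"tz": 0,"ax": 0,"ay": 0,"az": 0,"grip": 255},{"tx": 0,"ty": 0,"tz": 0,"ax": 0,"ay": 0,"az": 0,"grip": 255},{"tx": 0,"ty": 0,"tz": 0,"ax": 0,"ay": 0,"az": 0,"grip": 255},{"tx": 0,"ty": 0,"tz": 0,"ax": 0,"ay": 0,"az": 0,"grip": 255}]'

```text
t: 4.5
tool_pos: [0.5533, -0.1636, 0.1023]
orientation: [-3.113, -0.416, 0.001]
force: [-0.8, -0.1, 0.2]
opening: 0.0006
```

```bash
python3 - <<'E'
from h import *
c=snap('wrist','w3.png')
go([.554,-.164,.084])
E
```

```text
t 4.55 pos [ 0.5534 -0.1634  0.1023] F [-0.07  0.16  0.5 ] op 0.0004644004325116583 tool mm [ 0.4  0.7 18.3] zaxis [-0.001  0.001 -1.   ]
```

View pics/w3.png

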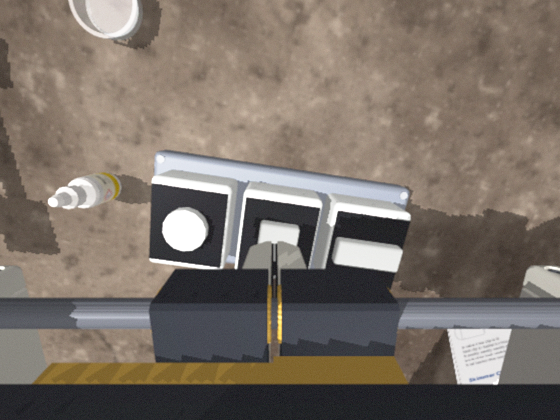

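The round key is up at (185,230), and the fingers are over the square cap at (280,235). I press it the same way.

Call:
step_arm --targets '[{"tx": 0,"ty": 1,"tz": 8,"ax": 0,"ay": 0,"az": 0,"grip": 255},{"tx": 0,"ty": 0,"tz": 6,"ax": 0,"ay": 0,"az": 0,"grip": 255},{"tx": 0,"ty": 0,"tz": 2,"ax": 0,"ay": 0,"az": 0,"grip": 255},{"tx": 0,"ty": 0,"tz": 2,"ax": 0,"ay": 0,"az": 0,"grip": 255},{"tx": 0,"ty": 0,"tz": 2,"ax": 0,"ay": 0,"az": 0,"grip": 255},{"tx": 0,"ty": 0,"tz": 2,"ax": 0,"ay": 0,"az": 0,"grip": 255},{"tx": 0,"ty": 0,"tz": 0,"ax": 0,"ay": 0,"az": 0,"grip": 255},{"tx": 0,"ty": 0,"tz": 0,"ax": 0,"ay": 0,"az": 0,"grip": 255},{"tx": 0,"ty": 0,"tz": 0,"ax": 0,"ay": 0,"az": 0,"grip": 255}]'

```text
t: 5.45
tool_pos: [0.554, -0.1653, 0.0809]
orientation: [3.114, 0.416, 0.0]
force: [-1.1, 1.6, 1.1]
opening: 0.0004
```

Call:
step_arm --targets '[{"tx": 0,"ty": 0,"tz": 2,"ax": 0,"ay": 0,"az": 0,"grip": 255},{"tx": 0,"ty": 0,"tz": 1,"ax": 0,"ay": 0,"az": 0,"grip": 255},{"tx": 0,"ty": 0,"tz": 0,"ax": 0,"ay": 0,"az": 0,"grip": 255},{"tx": 0,"ty": 0,"tz": 0,"ax": 0,"ay": 0,"az": 0,"grip": 255}]'

```text
t: 5.85
tool_pos: [0.5543, -0.1654, 0.0791]
orientation: [3.113, 0.416, 0.001]
force: [-6.0, 3.6, 14.5]
opening: 0.0003
```

Call:
step_arm --targets '[{"tx": 0,"ty": 0,"tz": -10,"ax": 0,"ay": 0,"az": 0,"grip": 255},{"tx": 0,"ty": 0,"tz": -15,"ax": 0,"ay": 0,"az": 0,"grip": 255},{"tx": 0,"ty": 0,"tz": 0,"ax": 0,"ay": 0,"az": 0,"grip": 255},{"tx": -5,"ty": 31,"tz": 0,"ax": 0,"ay": 0,"az": 0,"grip": 255},{"tx": -5,"ty": 31,"tz": 0,"ax": 0,"ay": 0,"az": 0,"grip": 255},{"tx": 0,"ty": 0,"tz": 0,"ax": 0,"ay": 0,"az": 0,"grip": 255},{"tx": 0,"ty": 0,"tz": 0,"ax": 0,"ay": 0,"az": 0,"grip": 255},{"tx": 0,"ty": 0,"tz": 0,"ax": 0,"ay": 0,"az": 0,"grip": 255}]'

```text
t: 6.65
tool_pos: [0.5603, -0.2271, 0.1022]
orientation: [-3.113, -0.416, 0.001]
force: [0.1, 0.1, -0.4]
opening: 0.0001
```

```bash
python3 - <<'E'
from h import *
c=snap('wrist','w4.png')
go([.561,-.2275,.079])
E
```

```text
t 6.7 pos [ 0.5604 -0.2269  0.1023] F [ 0.24 -0.44 -0.42] op 0.0007325376634122383 tool mm [ 0.5  0.8 23.3] zaxis [-0.     0.001 -1.   ]
```

View pics/w4.png

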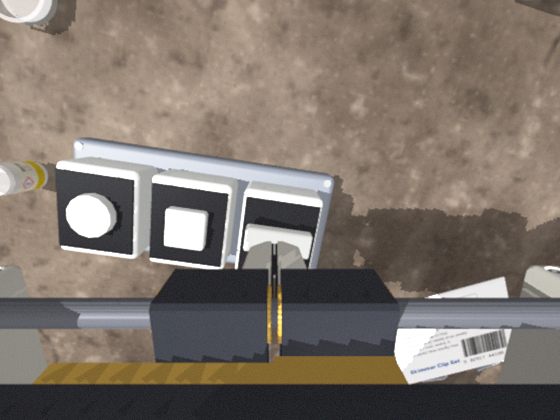

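The round and square keys are both up, at (92,215) and (186,228). The fingers are on the bar, centred near (278,240).

Call:
step_arm --targets '[{"tx": 1,"ty": 1,"tz": 8,"ax": 0,"ay": 0,"az": 0,"grip": 255},{"tx": 0,"ty": 0,"tz": 6,"ax": 0,"ay": 0,"az": 0,"grip": 255},{"tx": 0,"ty": 0,"tz": 2,"ax": 0,"ay": 0,"az": 0,"grip": 255},{"tx": 0,"ty": 0,"tz": 2,"ax": 0,"ay": 0,"az": 0,"grip": 255},{"tx": 0,"ty": 0,"tz": 2,"ax": 0,"ay": 0,"az": 0,"grip": 255},{"tx": 0,"ty": 0,"tz": 2,"ax": 0,"ay": 0,"az": 0,"grip": 255},{"tx": 0,"ty": 0,"tz": 2,"ax": 0,"ay": 0,"az": 0,"grip": 255},{"tx": 0,"ty": 0,"tz": 0,"ax": 0,"ay": 0,"az": 0,"grip": 255},{"tx": 0,"ty": 0,"tz": 0,"ax": 0,"ay": 0,"az": 0,"grip": 255}]'

```text
t: 7.6
tool_pos: [0.5619, -0.2284, 0.0793]
orientation: [-3.114, -0.416, -0.001]
force: [-3.7, 1.7, 6.3]
opening: 0.0005
```

Call:
step_arm --targets '[{"tx": 0,"ty": 0,"tz": 1,"ax": 0,"ay": 0,"az": 0,"grip": 255},{"tx": 0,"ty": 0,"tz": 0,"ax": 0,"ay": 0,"az": 0,"grip": 255},{"tx": 0,"ty": 0,"tz": 0,"ax": 0,"ay": 0,"az": 0,"grip": 255}]'

```text
t: 7.9
tool_pos: [0.562, -0.2284, 0.0791]
orientation: [3.114, 0.416, 0.001]
force: [-6.6, 4.1, 11.7]
opening: 0.0005
```

Call:
step_arm --targets '[{"tx": 0,"ty": 0,"tz": -10,"ax": 0,"ay": 0,"az": 0,"grip": 255},{"tx": 0,"ty": 0,"tz": -40,"ax": 0,"ay": 0,"az": 0,"grip": 255},{"tx": 0,"ty": 0,"tz": -45,"ax": 0,"ay": 0,"az": 0,"grip": 255},{"tx": 0,"ty": 0,"tz": -45,"ax": 0,"ay": 0,"az": 0,"grip": 255},{"tx": 1,"ty": -34,"tz": 0,"ax": 0,"ay": 0,"az": 0,"grip": 255},{"tx": 1,"ty": -34,"tz": 0,"ax": 0,"ay": 0,"az": 0,"grip": 255},{"tx": 1,"ty": -34,"tz": 0,"ax": 0,"ay": 0,"az": 0,"grip": 255},{"tx": 1,"ty": -34,"tz": 0,"ax": 0,"ay": 0,"az": 0,"grip": 255},{"tx": 1,"ty": -34,"tz": 0,"ax": 0,"ay": 0,"az": 0,"grip": 255},{"tx": 1,"ty": -34,"tz": 0,"ax": 0,"ay": 0,"az": 0,"grip": 255},{"tx": 1,"ty": -34,"tz": 0,"ax": 0,"ay": 0,"az": 0,"grip": 255},{"tx": 1,"ty": -34,"tz": 0,"ax": 0,"ay": 0,"az": 0,"grip": 255},{"tx": 1,"ty": -34,"tz": 0,"ax": 0,"ay": 0,"az": 0,"grip": 255},{"tx": 1,"ty": -34,"tz": 0,"ax": 0,"ay": 0,"az": 0,"grip": 255},{"tx": 1,"ty": -34,"tz": 0,"ax": 0,"ay": 0,"az": 0,"grip": 255},{"tx": 0,"ty": 0,"tz": 0,"ax": 0,"ay": 0,"az": 0,"grip": 255},{"tx": 0,"ty": 0,"tz": 0,"ax": 0,"ay": 0,"az": 0,"grip": 255},{"tx": 0,"ty": 0,"tz": 0,"ax": 0,"ay": 0,"az": 0,"grip": 255}]'

```text
t: 9.7
tool_pos: [0.4744, 0.1346, 0.2177]
orientation: [3.114, 0.416, 0.0]
force: [0.6, 0.4, 1.0]
opening: 0.0003
```

```bash
python3 - <<'E'
from h import *
c=snap('wrist','w5.png')
go([.476,.136,.145])
print(proj(c,[.4785,.137,.126]))
E
```

```text
t 9.75 pos [0.4745 0.1343 0.2177] F [ 0.65  0.17 -0.06] op 0.00044156825876937776 tool mm [ 1.9 -1.2 72.7] zaxis [ 0. -0. -1.]
[273.34997374 212.04734045]
```

View pics/w5.png

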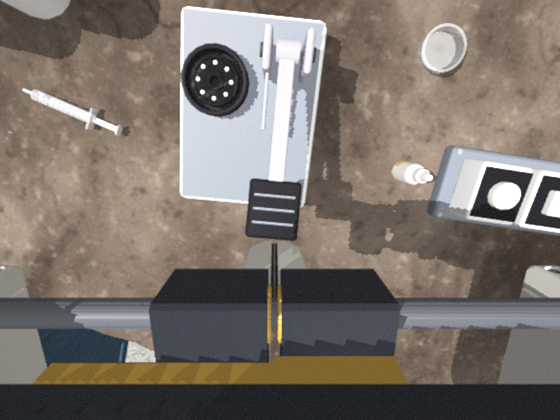

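The pad centre is at (274,209) against a prediction of (273,212), which agrees to about 3 mm. I lower onto it.

Call:
step_arm --targets '[{"tx": 2,"ty": -1,"tz": 30,"ax": 0,"ay": 0,"az": 0,"grip": 255},{"tx": 0,"ty": 0,"tz": 30,"ax": 0,"ay": 0,"az": 0,"grip": 255},{"tx": 0,"ty": 0,"tz": 10,"ax": 0,"ay": 0,"az": 0,"grip": 255},{"tx": 0,"ty": 0,"tz": 5,"ax": 0,"ay": 0,"az": 0,"grip": 255},{"tx": 0,"ty": 0,"tz": 5,"ax": 0,"ay": 0,"az": 0,"grip": 255},{"tx": 0,"ty": 0,"tz": 5,"ax": 0,"ay": 0,"az": 0,"grip": 255},{"tx": 0,"ty": 0,"tz": 5,"ax": 0,"ay": 0,"az": 0,"grip": 255},{"tx": 0,"ty": 0,"tz": 5,"ax": 0,"ay": 0,"az": 0,"grip": 255},{"tx": 0,"ty": 0,"tz": 5,"ax": 0,"ay": 0,"az": 0,"grip": 255},{"tx": 0,"ty": 0,"tz": 5,"ax": 0,"ay": 0,"az": 0,"grip": 255},{"tx": 0,"ty": 0,"tz": 0,"ax": 0,"ay": 0,"az": 0,"grip": 255},{"tx": 0,"ty": 0,"tz": 0,"ax": 0,"ay": 0,"az": 0,"grip": 255},{"tx": 0,"ty": 0,"tz": 0,"ax": 0,"ay": 0,"az": 0,"grip": 255}]'

```text
t: 11.05
tool_pos: [0.4763, 0.1369, 0.1138]
orientation: [3.114, 0.417, 0.002]
force: [-4.4, -1.6, 8.2]
opening: 0.0007
```

```bash
python3 - <<'E'
from h import *
c=snap('wrist','w6.png')
go([.476,.135,.104])
c=snap('side','s6.png')
cv2.imwrite('pics/s6z.png',cv2.resize(c['frame'][140:230,210:315],(700,600),interpolation=cv2.INTER_CUBIC))
E
```

```text
t 11.1 pos [0.4763 0.1369 0.1139] F [-3.72 -1.72  7.88] op 0.00032271012295503074 tool mm [-0.8  1.7  9.9] zaxis [ 0.001  0.    -1.   ]
```

View pics/w6.png

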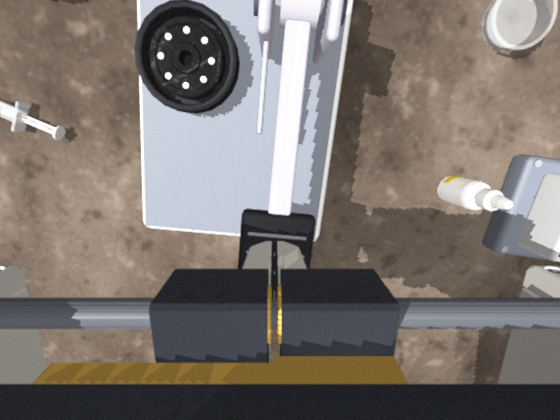

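View pics/s6z.png

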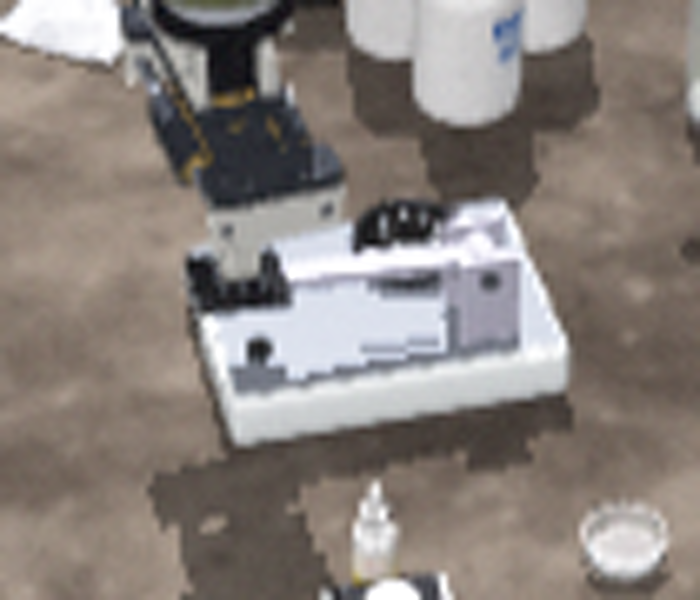

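Contact is good, and the fingers are well inside the pad. With the tip at z = 0.090 the TCP is at 0.104, and the keys bottomed at their predicted 0.079, so I can trust that height. I go 10 mm further down.

Call:
step_arm --targets '[{"tx": 0,"ty": 0,"tz": 4,"ax": 0,"ay": 0,"az": 0,"grip": 255},{"tx": 0,"ty": 0,"tz": 4,"ax": 0,"ay": 0,"az": 0,"grip": 255},{"tx": 0,"ty": 0,"tz": 2,"ax": 0,"ay": 0,"az": 0,"grip": 255},{"tx": 0,"ty": 0,"tz": 0,"ax": 0,"ay": 0,"az": 0,"grip": 255},{"tx": 0,"ty": 0,"tz": 0,"ax": 0,"ay": 0,"az": 0,"grip": 255},{"tx": 0,"ty": 0,"tz": 0,"ax": 0,"ay": 0,"az": 0,"grip": 255},{"tx": 0,"ty": 0,"tz": 0,"ax": 0,"ay": 0,"az": 0,"grip": 255}]'

```text
t: 11.85
tool_pos: [0.4762, 0.1369, 0.104]
orientation: [3.114, 0.417, 0.001]
force: [-5.5, -1.6, 9.5]
opening: 0.0004
```

```bash
python3 - <<'E'
from h import *
go([.476,.135,.104])
c=snap('side','s7.png')
cv2.imwrite('pics/s7z.png',cv2.resize(c['frame'][140:230,210:315],(700,600),interpolation=cv2.INTER_CUBIC))
c=snap('wrist','w7.png')
cv2.imwrite('pics/w7z.png',cv2.resize(c['frame'][0:300,100:420],(640,600)))
E
```

```text
t 11.85 pos [0.4762 0.1369 0.104 ] F [-5.5  -1.58  9.53] op 0.0003557765543552684 tool mm [-0.7  1.8 -0. ] zaxis [ 0.001  0.    -1.   ]
```

View pics/s7z.png

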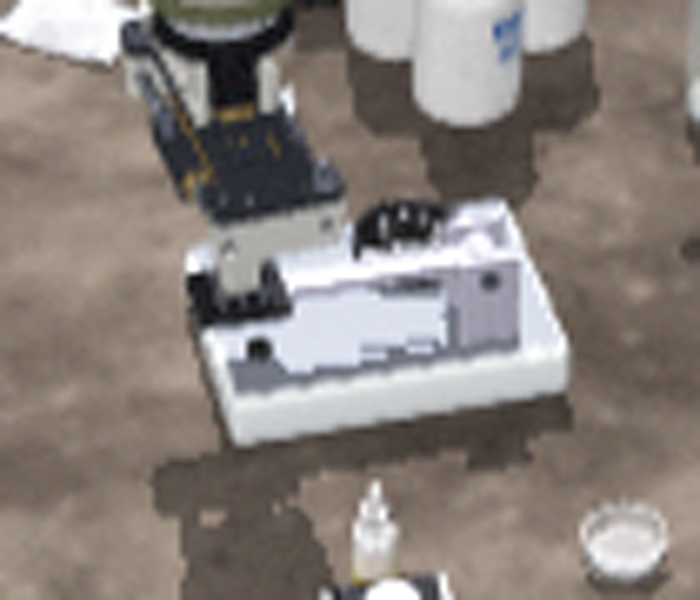

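View pics/w7z.png

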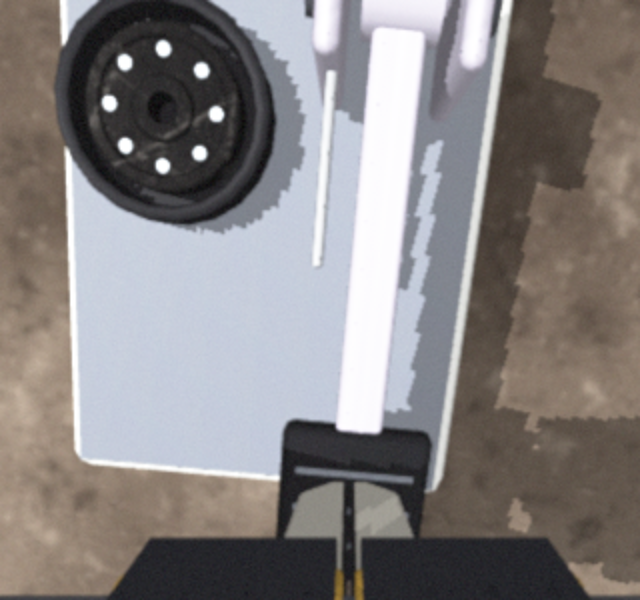

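The paddle now reads level: TCP z is 0.1040, so the tip is at 0.090, and the force is 9.5 N against the expected 10 N. In the side view the arm (290,270 to 490,240) runs parallel to the base edge. I hold it there.

Call:
step_arm --targets '[{"tx": 0,"ty": 0,"tz": 0,"ax": 0,"ay": 0,"az": 0,"grip": 255},{"tx": 0,"ty": 0,"tz": 0,"ax": 0,"ay": 0,"az": 0,"grip": 255},{"tx": 0,"ty": 0,"tz": 0,"ax": 0,"ay": 0,"az": 0,"grip": 255},{"tx": 0,"ty": 0,"tz": 0,"ax": 0,"ay": 0,"az": 0,"grip": 255},{"tx": 0,"ty": 0,"tz": 0,"ax": 0,"ay": 0,"az": 0,"grip": 255},{"tx": 0,"ty": 0,"tz": 0,"ax": 0,"ay": 0,"az": 0,"grip": 255},{"tx": 0,"ty": 0,"tz": 0,"ax": 0,"ay": 0,"az": 0,"grip": 255},{"tx": 0,"ty": 0,"tz": 0,"ax": 0,"ay": 0,"az": 0,"grip": 255},{"tx": 0,"ty": 0,"tz": 0,"ax": 0,"ay": 0,"az": 0,"grip": 255},{"tx": 0,"ty": 0,"tz": 0,"ax": 0,"ay": 0,"az": 0,"grip": 255},{"tx": 0,"ty": 0,"tz": 0,"ax": 0,"ay": 0,"az": 0,"grip": 255},{"tx": 0,"ty": 0,"tz": 0,"ax": 0,"ay": 0,"az": 0,"grip": 255},{"tx": 0,"ty": 0,"tz": 0,"ax": 0,"ay": 0,"az": 0,"grip": 255},{"tx": 0,"ty": 0,"tz": 0,"ax": 0,"ay": 0,"az": 0,"grip": 255},{"tx": 0,"ty": 0,"tz": 0,"ax": 0,"ay": 0,"az": 0,"grip": 255},{"tx": 0,"ty": 0,"tz": 0,"ax": 0,"ay": 0,"az": 0,"grip": 255},{"tx": 0,"ty": 0,"tz": 0,"ax": 0,"ay": 0,"az": 0,"grip": 255},{"tx": 0,"ty": 0,"tz": 0,"ax": 0,"ay": 0,"az": 0,"grip": 255},{"tx": 0,"ty": 0,"tz": 0,"ax": 0,"ay": 0,"az": 0,"grip": 255},{"tx": 0,"ty": 0,"tz": 0,"ax": 0,"ay": 0,"az": 0,"grip": 255}]'

```text
t: 13.95
tool_pos: [0.4762, 0.1369, 0.104]
orientation: [3.114, 0.417, 0.001]
force: [-4.6, -1.8, 8.9]
opening: 0.0004
```

```bash
python3 - <<'E'
from h import *
# level check: arm/pad junction & hinge end in wrist w7 (full px) vs projection for level (arm top ~.09?)
c=load('w7.png')
import math
yaw=.17;o=np.array([.551,.185])
def m2w(x,y,z): return [o[0]+x*math.cos(yaw)-y*math.sin(yaw),o[1]+x*math.sin(yaw)+y*math.cos(yaw),z]
# pad inner edge centre: 114 mm from pivot, mixer x=55-114
for dz in(-.01,-.005,0,.005,.01):
    print(dz,proj(c,m2w(.055-.114,-.036-.023,.09+dz*114/140)).round(1),proj(c,m2w(.055-.114,-.036+.023,.09+dz*114/140)).round(1))
print('seen',(100+430/2,432/2),(100+287/2,422/2))
E
```

```text
-0.01 [316.7 218. ] [244.1 211.2]
-0.005 [317.6 219.9] [243.5 213. ]
0 [318.6 221.9] [242.8 214.9]
0.005 [319.6 224. ] [242.  216.9]
0.01 [320.7 226.2] [241.3 218.9]
seen (315.0, 216.0) (243.5, 211.0)
```

Call:
step_arm --targets '[{"tx": 0,"ty": 0,"tz": 0,"ax": 0,"ay": 0,"az": 0,"grip": 255},{"tx": 0,"ty": 0,"tz": 0,"ax": 0,"ay": 0,"az": 0,"grip": 255},{"tx": 0,"ty": 0,"tz": 0,"ax": 0,"ay": 0,"az": 0,"grip": 255},{"tx": 0,"ty": 0,"tz": 0,"ax": 0,"ay": 0,"az": 0,"grip": 255},{"tx": 0,"ty": 0,"tz": 0,"ax": 0,"ay": 0,"az": 0,"grip": 255},{"tx": 0,"ty": 0,"tz": 0,"ax": 0,"ay": 0,"az": 0,"grip": 255},{"tx": 0,"ty": 0,"tz": 0,"ax": 0,"ay": 0,"az": 0,"grip": 255},{"tx": 0,"ty": 0,"tz": 0,"ax": 0,"ay": 0,"az": 0,"grip": 255},{"tx": 0,"ty": 0,"tz": 0,"ax": 0,"ay": 0,"az": 0,"grip": 255},{"tx": 0,"ty": 0,"tz": 0,"ax": 0,"ay": 0,"az": 0,"grip": 255},{"tx": 0,"ty": 0,"tz": 0,"ax": 0,"ay": 0,"az": 0,"grip": 255},{"tx": 0,"ty": 0,"tz": 0,"ax": 0,"ay": 0,"az": 0,"grip": 255},{"tx": 0,"ty": 0,"tz": 0,"ax": 0,"ay": 0,"az": 0,"grip": 255},{"tx": 0,"ty": 0,"tz": 0,"ax": 0,"ay": 0,"az": 0,"grip": 255},{"tx": 0,"ty": 0,"tz": 0,"ax": 0,"ay": 0,"az": 0,"grip": 255},{"tx": 0,"ty": 0,"tz": 0,"ax": 0,"ay": 0,"az": 0,"grip": 255},{"tx": 0,"ty": 0,"tz": 0,"ax": 0,"ay": 0,"az": 0,"grip": 255},{"tx": 0,"ty": 0,"tz": 0,"ax": 0,"ay": 0,"az": 0,"grip": 255},{"tx": 0,"ty": 0,"tz": 0,"ax": 0,"ay": 0,"az": 0,"grip": 255},{"tx": 0,"ty": 0,"tz": 0,"ax": 0,"ay": 0,"az": 0,"grip": 255}]'

```text
t: 15.95
tool_pos: [0.4762, 0.1369, 0.104]
orientation: [3.114, 0.417, 0.001]
force: [-5.0, -1.7, 8.8]
opening: 0.0002
```

```bash
python3 - <<'E'
from h import *
go([.476,.135,.104])
print(robot.close_job())
E
```

```text
t 15.95 pos [0.4762 0.1369 0.104 ] F [-5.02 -1.7   8.85] op 0.00016409147925821119 tool mm [-0.7  1.8 -0. ] zaxis [ 0.001  0.    -1.   ]
the job is handed in; nothing more can be done
None
```

I pressed the round, square and bar keys in that order with the closed fingertips. I then pressed the paddle to level, held it about 4 s, and handed the job in at t = 15.95 s while still holding it.

- **Keys:** each one bottomed, with the tip stopping at z ≈ 65 mm and 12–15 N of vertical force. Round and square were seen back up in the wrist pictures; I did not look closely at the bar key after letting it up.
- **Paddle:** the tip was steady at z = 90.0 mm, with 8.8–9.5 N of vertical force against the "about 10 N" given for level. It was never driven near the lower stop.
- **Check that did not settle:** the wrist-picture comparison of the pad's inner edge was off by 4–6 px. That fits the roughly 3 mm error in where I placed the mixer, so it neither confirms nor contradicts level. I relied on the tip height, which the keys bottoming within 0.1 mm of prediction supports.
- **Bystanders:** the dish, dropper and syringe looked undisturbed in the wrist pictures, and nothing was touched in passing.

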